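Tip the sample tubes out of their tub over the stop bar

ROBOT

A 6-joint arm with a two-finger parallel gripper is mounted at the origin on the work surface. World frame = base frame: x ahead of the robot, y to its left, z up, the work surface at z = 0. Lengths are in mm, angles in degrees, forces in N, time in s.
With the tool pointing down it reaches from about 300 to 850 mm from the base axis. Payload 5.4 kg.
Tool frame: the origin (TCP) lies midway between the tips of the shut fingers; the grasp point (between the pads) lies 19 mm behind it; z points along the fingers, x is the direction in which the jaws open and shut, and the axes are right-handed (so a half turn about z gives the same grasp; the last joint's range is limited). The gripper opens to 85 mm and grips with 20 to 120 N. Pads are 22 mm wide; open, the fingers measure 114 mm over their backs; the gripper's body (76 mm by 85 mm) begins 54 mm behind the grasp point. The pads swing forward as they close: fully open they stand 13 mm farther back than shut.
Start: joints at [58.436, 9.076, 91.501, -0, 79.423, -12.038], TCP at [192.198, 541.91, 231.299] pointing down, gripper open.
Joint ranges: [-166.64, 166.64], [-54.1, 131.32], [10.49, 154.53], [-73.88, 253.88], [9.74, 151.15], [-171.62, 171.62]. Speed limits (degrees/s): [147.25, 147.25, 180, 180, 180, 180].

INTERFACE

Orientations are given as [roll, pitch, yaw] about the fixed x, y, z axes, in that order (R = Rz(yaw) Ry(pitch) Rx(roll)).
In Python, from station import ctrl gives the robot as it stands.
- The arm moves only by the tool servo_tool, never from a script. Its arguments are lists of equal length, an entry for each row: "fingers": the gripper command: -1 is shut, 1 is fully open, values between are in proportion; "xyz": the shift along the tool's x, y, z in cm, a list of three; "roll": the turn about the tool's z in degrees. In form: {"fingers": [fingers, ...], "xyz": [[x, y, z], ...], "roll": [roll, ...]}. A call has 1 to 12 rows; each row shifts and turns the commanded pose from where the row before left it, along the tool's axes as they then stand; what a row does not reach is not made up. A row lasts 1/10 s, in which the tool goes at most 50 mm and 8.59 degrees, less where a joint would pass 70% of its speed; a pose out of reach is approached as far as the arm can. A call is refused whole if a number of a shift passes 5 or a number of a turn 8.59, either way. A call with a gripper value outside its range is refused whole. The fingers move at their own pace and stop on an object; "grip_force" is the grip in N (left out, the last holds). Time passes only in rows, so rows that do not move let the fingers close. It gives the time, the measured TCP pose, the force and the opening at its end, in the units of the state.
- ctrl.read_state(): the state, without advancing time (a new reading comes with each control period).
- ctrl.camera(name): name is "scene" or "side" or "wrist"; returns (picture, depth): 384x512x3 uint8, blue, green, red; 384x512 float32, mm along the optical axis (not along the pixel's ray), 0 where there is no reading.
- ctrl.get_calibration(name): a dict with "vfov" (degrees; the focal length in pixels is half the picture's height over the tangent of half this angle, whatever the lens; pixels are square), "cx", "cy" (the principal point, pixels), "D" ([k1, k2, p1, p2, k3] as OpenCV has them; the pictures are not rectified), "origin" and "rotation" of the camera in the world. Camera axes: x right, y down, z forward; pixel columns grow to the right and rows downward; lengths in mm; the calibration is good to about 2 mm. A picture is of the moment at which its call begins: read the wrist's pose just before it. get_calibration takes no time and is no camera call; for the wrist camera it gives the pose at the moment of the call.
- ctrl.hand_in(): hands the job in, once; it reports no verdict.
The state is a dict: "time_s": time; "joint_pos": joint angles; "qvel": joint speeds; "tau": joint torques, N m; "eef_pos": TCP position; "tcp_rot": TCP orientation; "ft_force": force on the tool from outside, world axes, zero at the start; "torque": the same for the moment, N m; "finger_gap": finger opening in mm.
Only numpy, scipy, OpenCV 4.12 (cv2) and the standard library are available. Lean on these libraries where they do the work, as an engineer would, in place of code of your own. Each camera call takes 0.05 s, during which the arm holds its last target.

TASK

Bring the white tub of capped tubes, upright and with nothing spilt, to the tip-out tray: stand it on the bench with its ribbed face square against the middle of the stop bar and let go of it. Then tip it forward over the bar so that it ends lying on its side with its mouth in the tray and all three tubes rolled out into the tray. Do not hit the lamp above, and leave the rack, the bottle and the tip box where they are.

Things in the scene. Friction and masses are not known exactly. Their poses are not given: they have to be found in the camera images.
- station: fixed steel tip-out tray. Origin: bench level, mid-foot of the stop bar's near face; x points over the bar into the tray (away from the robot), y along the bar. Bar: 250 mm long, 12 mm thick (x 0-12), 14 mm high. Tray: floor 3 mm up, inside to x = 277 and y = +-120 mm, walls 45 mm high. Posts 290 mm high at x = 100, y = +-132 mm carry the lamp. Bench before the bar (x < 0) is free.
- lamp: fixed white strip lamp above the bar, part of the station, same origin and axes. It fills x 32 to 68 mm, y -145 to 145 mm, 261 to 292 mm above the bench; level arms join its ends to the posts. It leaves no room for an upright gripper over the tipping tub: come in beneath it from the robot's side with the tool tilted.
- tub: loose white open tub, 96 (x) by 146 (y) by 140 mm high, walls 3.5 mm, 0.25-0.36 kg. Origin: centre of underside, z out of the mouth. Rib on the +x face, 4 mm proud, 20-26 mm up, passes over the bar: standing against the bar, the origin is 48 mm before the bar's near face. Pushed forward near the top of its -x face, it pivots on the bar's edge; it falls by itself past about 60 degrees of lean.
- tub_handle (a point): middle of the upright grip of the D handle on the tub's -x face, 83 mm in -x from the tub's origin, 65 mm above its underside. Grip: 14 mm wide (y), 16 mm deep (x), 74 mm tall, 27 mm clear of the face; pinch it across y. Two level arms, 12 mm high, centred 34 and 96 mm up, join it to the face, which is free to push on beside the handle. Axes as the tub.
- tub_mouth (a point): centre of the tub's open mouth, 140 mm above its underside on its z axis. Axes as the tub.
- tube1: loose capped clear plastic tube with orange screw cap and a skirted foot, 115 mm long along its y, 28.4 mm across cap and skirt, 25 g; rolls. Origin: middle of its length on its axis. Starts lying across the tub's floor.
- tube2: as tube1
- tube3: as tube1
- rack: bystander: loose grey tube rack, 100 x 160 x 85 mm with three white caps up to 113 mm, 0.9 kg. Origin: centre of its underside. The tub and the rack start one on each side in front of the tray, either way round.
- bottle: bystander: closed glass bottle, 72 mm across, 160 mm tall, standing beside the tray. Origin: centre of its underside.
- tipbox: bystander: closed clear tip box with grey edge, 95 x 135 x 77 mm. Origin: centre of its underside.

How it is judged:
By the outcome, as a careful person would: the job done as asked, in the order asked, and still so for the second after the job is handed in, with the robot touching nothing.
It also fails if it takes over 61 s, if anything falls off the work surface, if the arm or the gripper's body presses on something with over 40 N, if the wrist force passes 120 N, or if a joint passes its speed limit or range.

## Working session

There is one attempt and no reset: what is moved stays moved. The work goes in short steps, Python scripts to look and compute and a tool call to move; the robot and the scene stay as the last step left them, time stands still between calls to the robot, and variables do not carry over. Pictures are saved under pics/ and viewed, and the job is handed in when it is done.

Besides the shell and the picture viewer there is one more tool, called as name(argument=value, ...) on one line, values as JSON. servo_tool: Moves the arm, as the interface text tells. Its arguments: {"type":"object","properties":{"fingers":{"type":"array"},"xyz":{"type":"array"},"roll":{"type":"array"},"grip_force":{"type":"number"}},"required":["fingers","xyz","roll"]}

```bash
ls; mkdir -p pics
cat > h.py <<'E'
import numpy as np, cv2
from station import ctrl
from scipy.spatial.transform import Rotation as R
def shot(n,f):
    c=ctrl.get_calibration(n); im,d=ctrl.camera(n); cv2.imwrite('pics/'+f+'.png',im); np.savez('pics/'+f,im=im,d=d,**{k:np.array(v) for k,v in c.items()}); return im,d,c
def load(f):
    z=np.load('pics/'+f+'.npz'); return z['im'],z['d'],{k:z[k] for k in z.files}
def ray(c,u,v):
    f=192/np.tan(np.radians(float(c['vfov'])/2)); K=np.array([[f,0,float(c['cx'])],[0,f,float(c['cy'])],[0,0,1]])
    p=np.stack([np.ravel(u),np.ravel(v)],1).astype(float).reshape(-1,1,2)
    q=cv2.undistortPoints(p,K,np.array(c['D'],float)).reshape(-1,2)
    return np.c_[q,np.ones(len(q))]
def pts(c,u,v,d):
    return (ray(c,u,v)*np.ravel(d)[:,None])@np.array(c['rotation']).T+np.array(c['origin'])
def onz(c,u,v,z):
    r=ray(c,u,v)@np.array(c['rotation']).T; o=np.array(c['origin']); return o+r*((z-o[2])/r[:,2])[:,None]
def cloud(f):
    im,d,c=load(f); v,u=np.mgrid[0:384,0:512]; return pts(c,u,v,d).reshape(384,512,3),im,d
E
python3 - <<'E'
from h import *
for n in ['scene','side','wrist']:
    im,d,c=shot(n,n+'0'); print(n,c)
print(ctrl.read_state())
E
```

```text
pics
scene {'vfov': 49.84774421503198, 'cx': 261.7767340656122, 'cy': 185.64522890649837, 'D': array([-0.07877146,  0.        ,  0.        ,  0.        ,  0.        ]), 'origin': array([ 936.10871158, -682.14059067, 1150.78100047]), 'rotation': array([-1.43305850e+02,  8.24209464e-02,  3.05021913e+01])}
side {'vfov': 56.25919925391892, 'cx': 254.34833496994523, 'cy': 189.8503234805192, 'D': array([0.01765753, 0.        , 0.        , 0.        , 0.        ]), 'origin': array([ 190.6958975 , -628.28587407,  841.30301267]), 'rotation': array([-135.73306237,   -0.72364055,  -28.77257281])}
wrist {'vfov': 59.057603846903234, 'cx': 252.28404433630496, 'cy': 191.9537837905995, 'D': array([-0.03138382,  0.        ,  0.        ,  0.        ,  0.        ]), 'origin': array([124.80236484, 565.89851325, 373.66718804]), 'rotation': array([1.63607300e+02, 7.43999198e-02, 7.04782834e+01])}
{'time_s': 0.15, 'joint_pos': array([ 5.84367947e+01,  9.10473901e+00,  9.15557490e+01, -1.46463880e-03,
        7.94246488e+01, -1.20375400e+01]), 'qvel': array([-0.11888992, -0.06829486, -0.24611162, -0.02033538,  0.17910859,
       -0.06245183]), 'tau': array([ 8.61123117e-04, -3.96374631e+01, -3.31785464e+01, -5.81226118e-05,
        5.42390073e-03,  8.44974522e-06]), 'eef_pos': array([191.95262445, 541.51142176, 230.53803247]), 'tcp_rot': array([-1.79983652e+02,  8.35648729e-02,  7.04746165e+01]), 'ft_force': array([-0.04098523, -0.87734927,  0.14489337]), 'torque': array([-0.00697848, -0.03604644,  0.01284158]), 'finger_gap': 85.64751886972313}
```

```bash
sed -i "s/np.array(c\['rotation'\])/rot(c)/g" h.py; echo "def rot(c): return R.from_euler('xyz',np.array(c['rotation'],float),degrees=True).as_matrix()" >> h.py; cat h.py | grep rot
```

```text
return (ray(c,u,v)*np.ravel(d)[:,None])@rot(c).T+np.array(c['origin'])
    r=ray(c,u,v)@rot(c).T; o=np.array(c['origin']); return o+r*((z-o[2])/r[:,2])[:,None]
def rot(c): return R.from_euler('xyz',np.array(c['rotation'],float),degrees=True).as_matrix()
```

View pics/scene0.png

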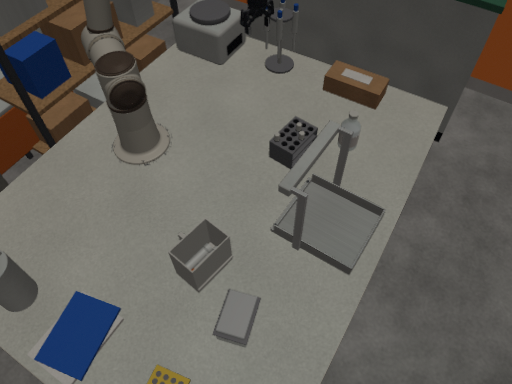

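View pics/side0.png

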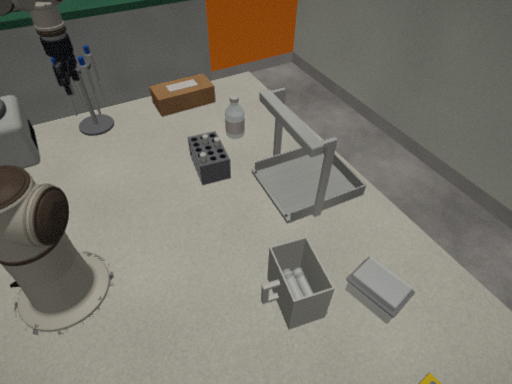

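View pics/wrist0.png

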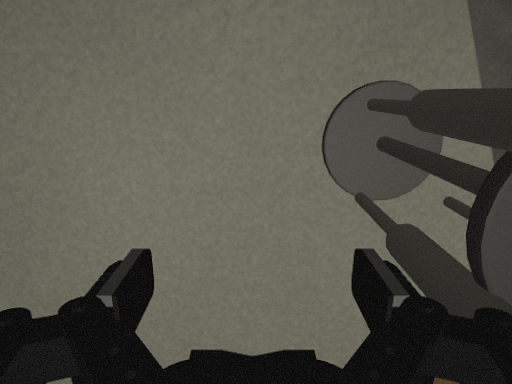

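The scene shows the tub near (200,255) with the handle toward (180,238), the tray near (330,220), the rack at (293,140) and the tip box at (237,315). Next I measure them from depth.

Run:
```python
from h import *
for n in ['scene0','side0']:
    P,im,d=cloud(n)
    for y0,x0,y1,x1,nm in ([(90,100,384,400,n)] if n=='scene0' else [(60,130,384,420,n)]):
        X=P[y0:y1,x0:x1].reshape(-1,3); X=X[d[y0:y1,x0:x1].ravel()>0]
    print(n,'bench z',np.percentile(X[:,2],[5,30,50]))
    # topview height map
    H=np.zeros((500,800),np.float32)
    o=np.argsort(X[:,2]); X=X[o]
    for p in X:
        a=int((p[0]-100)/1.0/1); b=int((400-p[1])/1.0)
        a//=1
        if 0<=a<800 and 0<=b<1000:
            H[b//2,a]=max(H[b//2,a],p[2])
    Z=cv2.applyColorMap(np.clip(H*0.9,0,255).astype(np.uint8),cv2.COLORMAP_JET)
    cv2.imwrite('pics/top_%s.png'%n,Z)
```

```text
scene0 bench z [-7.47166575e+02 -1.19346524e+00  5.57371321e-01]
side0 bench z [-7.45799964e+02 -5.96732295e-01  9.92389994e-01]
```

Run:
```python
from h import *
out=[]
for n in ['scene0','side0']:
    P,im,d=cloud(n); X=P[d>0]
    X=X[(X[:,2]>8)&(X[:,2]<320)]
    H=np.zeros((500,450),np.float32)
    a=((X[:,0]-200)/1.5).astype(int); b=((400-X[:,1])/1.6).astype(int)
    m=(a>=0)&(a<450)&(b>=0)&(b<500)
    np.maximum.at(H,(b[m],a[m]),X[m,2])
    Z=cv2.applyColorMap(np.clip(H*0.85,0,255).astype(np.uint8),cv2.COLORMAP_JET)[:, :390]
    out.append(Z)
cv2.imwrite('pics/top.png',np.hstack(out))
```

```text
(no output)
```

View pics/top.png

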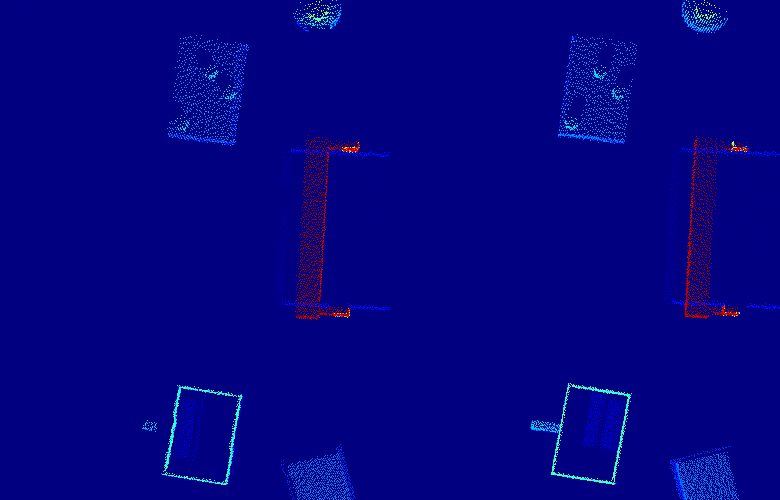

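Run:
```python
from h import *
C={n:cloud(n) for n in ['scene0','side0']}
def box(X): 
    (c,s,a)=cv2.minAreaRect(X[:,:2].astype(np.float32)); return np.round(c,1),np.round(s,1),round(a,2),len(X)
for n,(P,im,d) in C.items():
    X=P[d>0]; 
    def sel(x0,x1,y0,y1,z0,z1): return X[(X[:,0]>x0)&(X[:,0]<x1)&(X[:,1]>y0)&(X[:,1]<y1)&(X[:,2]>z0)&(X[:,2]<z1)]
    T=sel(400,600,-400,-190,134,147); print(n,'tub',box(T),np.median(T[:,2]))
    Hd=sel(390,462,-310,-250,60,120); print(' handle',Hd.mean(0),Hd.min(0),Hd.max(0),np.percentile(Hd[:,2],95))
    L=sel(600,760,-150,210,287,297); print(' lamp',box(L),np.median(L[:,2]))
    W=sel(600,950,-200,220,38,50); print(' walls',box(W))
    B=sel(590,650,-90,160,10,19); 
    if len(B)>20:
        print(' bar',box(B)); 
        p=np.polyfit(B[:,1],B[:,0],1); print('  fit',p,np.degrees(np.arctan(-p[0])))
    print(' rack',box(sel(400,600,150,400,70,95)), ' bottle',box(sel(620,750,300,460,40,170)),' box',box(sel(560,780,-460,-290,60,90)))
    Tb=sel(430,570,-370,-200,10,60); print(' tubes',len(Tb),Tb.mean(0) if len(Tb) else 0)
```

```text
scene0 tub (array([ 503.7, -295.1]), array([148.6,  98.9]), 81.28, 313) 138.64378901255952
 handle [ 450.01660094 -288.60588166   91.47111101] [ 414.19386327 -309.86170305   60.38334515] [ 461.99280729 -258.78513824  119.74070384] 114.06538841144948
 lamp (array([689.9,  34.6]), array([292.4,  80.6]), 86.86, 1175) 292.0475608725261
 walls (array([767.1,  29.1]), array([275.4, 273.1]), 86.76, 564)
 bar (array([630.8,  35.1]), array([249.6,  35.4]), 89.55, 206)
  fit [4.52941413e-02 6.24386935e+02] -2.593390606320249
 rack (array([511.6, 256.7]), array([170.5, 104.3]), 82.91, 915)  bottle (array([677.7, 375.8]), array([71.8, 51.4]), 13.34, 374)  box (array([ 683.8, -390.1]), array([ 79.9, 119.4]), 15.42, 1322)
 tubes 1000 [ 498.71655086 -290.94407213   34.17079776]
side0 tub (array([ 502.3, -294.3]), array([149.1,  97.3]), 80.14, 502) 139.55754635411932
 handle [ 439.38538119 -282.99376952   93.83804131] [ 410.9849049  -309.51637265   60.03844144] [ 461.89548068 -250.23230283  119.10742894] 114.23381381397299
 lamp (array([689.3,  34.5]), array([289.1,  80.5]), 87.07, 1042) 292.86426349576016
 walls (array([767. ,  30.5]), array([272.8, 272.1]), 86.7, 490)
 bar (array([630.6,  36.5]), array([246.7,  35.6]), 89.57, 274)
  fit [4.07118780e-02 6.22762881e+02] -2.3313313263595354
 rack (array([512.3, 256.8]), array([167.1, 100.7]), 82.4, 930)  bottle (array([667.3, 373.5]), array([51.2, 71.7]), 60.06, 551)  box (array([ 681. , -389.5]), array([ 83. , 120.1]), 14.47, 1662)
 tubes 1529 [ 505.08608491 -288.46165085   34.28936158]
```

Run:
```python
from h import *
C={n:cloud(n) for n in ['scene0','side0']}
for n,(P,im,d) in C.items():
    X=P[d>0]
    def sel(x0,x1,y0,y1,z0,z1): return X[(X[:,0]>x0)&(X[:,0]<x1)&(X[:,1]>y0)&(X[:,1]<y1)&(X[:,2]>z0)&(X[:,2]<z1)]
    L=sel(600,715,-95,165,288,297)
    # robust edges: per y bins min/max x
    bins=np.arange(-90,160,15); lo=[];hi=[]
    for b in bins:
        q=L[(L[:,1]>=b)&(L[:,1]<b+15)]
        if len(q)>8: lo.append((b+7.5,np.percentile(q[:,0],4)));hi.append((b+7.5,np.percentile(q[:,0],96)))
    for e in (lo,hi):
        e=np.array(e); p=np.polyfit(e[:,0],e[:,1],1); print(n,'lamp edge',p,np.degrees(np.arctan(-p[0])), 'x at y=35',np.polyval(p,35))
    th=np.radians(-3.15); c,s=np.cos(th),np.sin(th); Rm=np.array([[c,s],[-s,c]])
    Q=np.c_[(X[:,:2]-[625,31])@Rm.T,X[:,2]]
    def q(name,x0,x1,y0,y1,z0,z1):
        m=(Q[:,0]>x0)&(Q[:,0]<x1)&(Q[:,1]>y0)&(Q[:,1]<y1)&(Q[:,2]>z0)&(Q[:,2]<z1); A=Q[m]
        if len(A)>5: print(' ',name,len(A),'x',np.round(np.percentile(A[:,0],[1,5,50,95,99]),1),'y',np.round(np.percentile(A[:,1],[1,5,50,95,99]),1),'z',np.round(np.median(A[:,2]),1))
    q('bar',-20,30,-118,118,10,18)
    q('bar all y',-20,20,-150,150,10,18)
    q('lamp',-20,90,-200,200,288,297)
    q('farwall',200,320,-100,100,36,50)
    q('wall+',30,250,90,170,38,50)
    q('wall-',30,250,-170,-90,38,50)
    for y0 in range(-120,120,40): q('bar y%d'%y0,-20,30,y0,y0+40,11,18)
```

```text
scene0 lamp edge [5.61491187e-02 6.51124134e+02] -3.213733023873894 x at y=35 653.0893529700384
scene0 lamp edge [8.09844715e-02 6.83236063e+02] -4.629964215730716 x at y=35 686.0705190995792
  bar 180 x [-7.4 -6.5 -0.1  6.  17.9] y [-117.6 -115.9  -19.8  104.9  115. ] z 14.3
  bar all y 197 x [-7.4 -6.5  0.1  7.5 17.1] y [-118.2 -115.9  -12.   125.7  129.6] z 14.3
  lamp 1104 x [26.  28.  45.5 69.  84.9] y [-136.7 -128.9   -9.1  138.8  147.3] z 292.2
  farwall 115 x [270.6 272.  274.9 278.2 278.4] y [-97.7 -90.5 -11.3  90.2  98.3] z 45.0
  wall+ 174 x [ 35.9  46.3 140.2 241.3 248.3] y [124.7 126.1 129.6 135.1 138. ] z 43.6
  wall- 176 x [ 34.   43.1 143.1 239.6 248.4] y [-131.4 -130.4 -116.4 -112.8 -111.7] z 43.8
  bar y-120 35 x [-7.3 -5.8  0.2 24.6 28. ] y [-118.8 -118.2 -102.4  -81.6  -81. ] z 15.4
  bar y-80 34 x [-6.9 -6.3 -0.3  5.   6. ] y [-77.3 -75.2 -58.4 -42.2 -40.8] z 14.4
  bar y-40 36 x [-6.5 -6.2  0.2  5.2  5.7] y [-38.9 -37.1 -20.5  -1.8  -0.4] z 14.2
  bar y0 29 x [-6.8 -6.2 -0.4  5.8  6.3] y [ 1.3  3.6 16.7 34.  36.2] z 13.9
  bar y40 11 x [-7.3 -6.6 -0.8  4.8  5.5]
[... 637 characters left out ...]
-22.2  47.4  53.6] z 44.2
  wall+ 128 x [ 31.8  40.  103.9 178.1 186.1] y [126.4 127.3 130.3 137.4 142.6] z 44.6
  wall- 175 x [ 33.4  39.1 136.4 233.9 243.5] y [-128.7 -128.2 -114.6 -110.6 -109.4] z 44.4
  bar y-120 53 x [-7.4 -6.9  0.1 22.2 26.3] y [-116.7 -116.3 -103.1  -84.7  -81.9] z 15.1
  bar y-80 44 x [-7.5 -6.9 -1.9  4.7  5.6] y [-79.2 -77.9 -60.7 -41.9 -40.8] z 15.3
  bar y-40 38 x [-7.2 -6.9 -1.1  4.7  5.1] y [-39.2 -38.8 -21.   -4.5  -3.9] z 15.1
  bar y0 37 x [-7.7 -6.9 -1.5  4.3  5. ] y [ 0.5  2.1 18.9 37.4 38.7] z 14.6
  bar y40 38 x [-7.2 -7.  -1.4  4.   5.2] y [40.7 41.7 58.1 77.4 78.7] z 15.6
  bar y80 33 x [-7.1 -7.  -2.9  4.9  5.2] y [ 82.4  83.6  96.7 115.4 117.6] z 15.1
```

```bash
cat >> h.py <<'E'
def plan(x,y,z,yaw,s=None,yawcur=None):
    s=s or ctrl.read_state(); p=np.array(s['eef_pos']); cy=s['tcp_rot'][2] if yawcur is None else yawcur
    d=np.array([x,y,z])-p
    print('t',round(s['time_s'],2),'pos',np.round(p,1),'rpy',np.round(s['tcp_rot'],2),'F',np.round(s['ft_force'],1),'gap',round(s['finger_gap'],1))
    a=np.radians(yaw)
    print(' turn first: roll total',round(-(yaw-cy),2),' then total cm tool',np.round([(d[0]*np.cos(a)+d[1]*np.sin(a))/10,(d[0]*np.sin(a)-d[1]*np.cos(a))/10,-d[2]/10],2))
E
python3 -c "
from h import *
plan(415,-280,200,80.7)"
```

```text
t 0.15 pos [192.  541.5 230.5] rpy [-1.7998e+02  8.0000e-02  7.0470e+01] F [-0.  -0.9  0.1] gap 85.6
 turn first: roll total -10.23  then total cm tool [-77.47  35.29   3.05]
```

servo_tool(fingers=[1,1,1,1,1,1,1,1,1,1,1,1], xyz=[[0,0,0],[0,0,0],[-3.87,1.76,0.15],[-3.87,1.76,0.15],[-3.87,1.76,0.15],[-3.87,1.76,0.15],[-3.87,1.76,0.15],[-3.87,1.76,0.15],[-3.87,1.76,0.15],[-3.87,1.76,0.15],[-3.87,1.76,0.15],[-3.87,1.76,0.15]], roll=[-5.1,-5.1,0,0,0,0,0,0,0,0,0,0])

```text
time_s: 1.35
eef_pos: [303.1, 130.0, 216.1]
tcp_rot: [180.0, -0.0, 80.7]
ft_force: [0.7, 0.1, 0.4]
finger_gap: 85.4
```

servo_tool(fingers=[1,1,1,1,1,1,1,1,1,1,1], xyz=[[-3.87,1.76,0.15],[-3.87,1.76,0.15],[-3.87,1.76,0.15],[-3.87,1.76,0.15],[-3.87,1.76,0.15],[-3.87,1.76,0.15],[-3.87,1.76,0.15],[-3.87,1.76,0.15],[-3.87,1.76,0.15],[-3.87,1.76,0.15],[0,0,0]], roll=[0,0,0,0,0,0,0,0,0,0,0])

```text
time_s: 2.45
eef_pos: [414.2, -282.9, 200.4]
tcp_rot: [-180.0, 0.0, 80.5]
ft_force: [-0.2, 1.5, 0.0]
finger_gap: 85.3
```

```bash
python3 -c "
from h import *
plan(421,-281,200,80.7)
shot('wrist','wrist1')"
```

```text
t 2.45 pos [ 414.2 -282.9  200.4] rpy [-1.7996e+02  3.0000e-02  8.0460e+01] F [-0.2  1.5  0. ] gap 85.3
 turn first: roll total -0.24  then total cm tool [0.3  0.64 0.04]
```

View pics/wrist1.png

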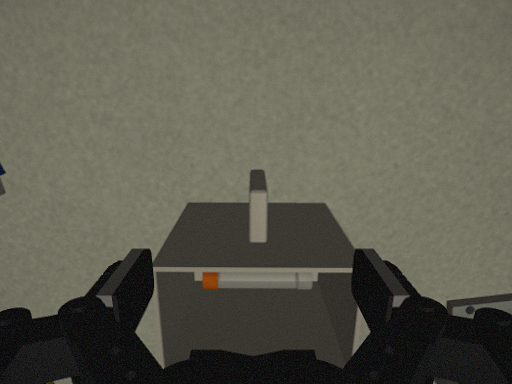

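Run:
```python
from h import *
im,d,c=load('wrist1')
print(rot(c)[:,2],c['origin'])
P=onz(c,[154,357,],[268,267],140); print('rim',P)
e=P[1]-P[0]; print(np.linalg.norm(e),np.degrees(np.arctan2(e[1],e[0])))
print('mid',P.mean(0))
print('handle top',onz(c,[258,258,250,267,250,267],[191,240,195,195,238,238],102))
C,_,_=cloud('wrist1')
for v in range(165,275,6): print(v,np.round(C[v,258],1),im[v,258])
```

```text
[ 0.27799276 -0.04679382 -0.95944274] [ 343.92865465 -270.71260009  343.63074645]
rim [[ 444.60339172 -354.75932933  140.        ]
 [ 466.51562546 -219.86717965  140.        ]]
136.66030159902058 80.77331703346495
mid [ 455.55950859 -287.31325449  140.        ]
handle top [[ 413.91484944 -278.19031602  102.        ]
 [ 452.98705858 -284.56092124  102.        ]
 [ 415.99039386 -284.5672775   102.        ]
 [ 418.08852308 -272.07736254  102.        ]
 [ 450.29614624 -290.39883165  102.        ]
 [ 452.47894442 -277.41650472  102.        ]]
165 [ 4.159e+02 -2.768e+02 -3.000e-01] [101 119 119]
171 [ 413.  -277.    40.1] [47 55 59]
177 [ 412.9 -277.4   63.3] [52 57 60]
183 [ 412.6 -277.7   84.1] [50 60 59]
189 [ 412.8 -278.   100.6] [55 64 66]
195 [ 416.7 -278.7  102.9] [118 135 139]
201 [ 421.5 -279.4  102.5] [115 130 137]
207 [ 426.2 -280.2  102.2] [116 131 137]
213 [ 430.4 -280.9  103.8] [117 133 140]
219 [ 435.7 -281.8  102.3] [114 128 136]
225 [ 440.5 -282.5  102.3] [116 131 138]
231 [ 445.3 -283.3  102.5] [112 128 134]
237 [ 449.3 -284.   104.7] [114 128 133]
243 [ 455.  -284.9  103.1] [46 52 53]
249 [ 455.2 -285.1  113.1] [53 60 62]
255 [ 455.  -285.2  123.2] [48 57 59]
261 [ 454.9 -285.4  132.4] [50 60 61]
267 [ 455.2 -285.5  140.2] [84 91 97]
273 [ 523.5 -294.9   28. ] [100 112 116]
```

```bash
python3 -c "
from h import *
plan(418.8,-278.9,74,80.5)"
```

```text
t 2.5 pos [ 413.8 -280.5  200.4] rpy [-1.7991e+02 -6.0000e-02  8.0520e+01] F [0.7 1.  0.9] gap 85.4
 turn first: roll total 0.02  then total cm tool [ 0.24  0.46 12.64]
```

servo_tool(fingers=[1,1,1,1,1,1], xyz=[[0.2,0.45,3.0],[0,0,3.0],[0,0,3.0],[0,0,2.0],[0,0,1.6],[0,0,0]], roll=[0,0,0,0,0,0])

```text
time_s: 3.1
eef_pos: [417.2, -274.9, 73.0]
tcp_rot: [-179.7, -0.2, 80.7]
ft_force: [-0.6, 0.8, -0.0]
finger_gap: 85.0
```

```bash
python3 -c "
from h import *
plan(418.8,-278.9,74,80.5)
shot('wrist','wrist2')"
```

```text
t 3.1 pos [ 417.2 -274.9   73. ] rpy [-179.75   -0.21   80.72] F [-0.6  0.8 -0. ] gap 85.0
 turn first: roll total 0.22  then total cm tool [-0.37  0.22 -0.1 ]
```

View pics/wrist2.png

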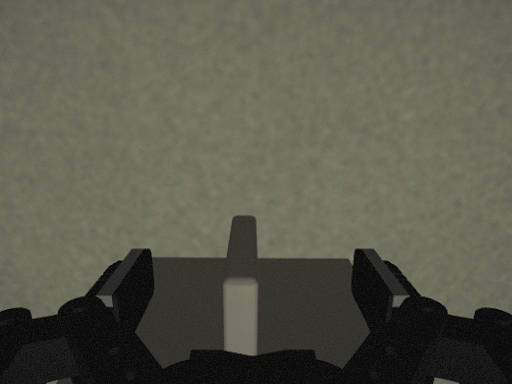

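servo_tool(fingers=[1,1,0,-1,-1,-1,-1,-1,-1,-1], xyz=[[-0.4,0.1,0],[0,0,0],[0,0,0],[0,0,0],[0,0,0],[0,0,0],[0,0,0],[0,0,0],[0,0,0],[0,0,0]], roll=[0,0,0,0,0,0,0,0,0,0], grip_force=110)

```text
time_s: 4.15
eef_pos: [419.2, -281.7, 75.6]
tcp_rot: [-180.0, -0.0, 80.7]
ft_force: [-1.4, 1.6, 5.9]
finger_gap: 11.6
```

```bash
python3 -c "
from h import *
plan(418.8,-278.9,74,80.5)
shot('wrist','wrist3')"
```

```text
t 4.15 pos [ 419.2 -281.7   75.6] rpy [-179.98   -0.     80.69] F [-1.4  1.6  5.9] gap 11.6
 turn first: roll total 0.19  then total cm tool [ 0.27 -0.08  0.16]
```

View pics/wrist3.png

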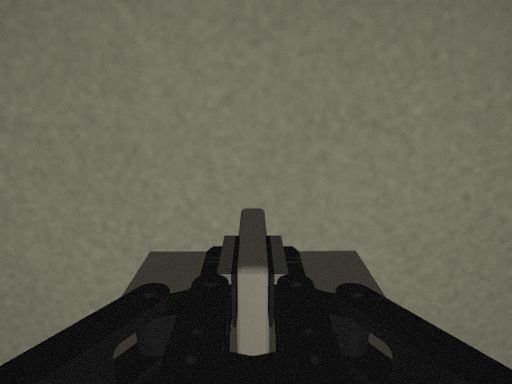

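The grip is pinched centrally at (253,280) with an 11.6 mm gap. Next I lift a little and check for sag.

servo_tool(fingers=[-1,-1,-1,-1,-1,-1], xyz=[[0,0,-0.5],[0,0,-0.8],[0,0,-1.0],[0,0,-1.0],[0,0,-0.7],[0,0,0]], roll=[0,0,0,0,0,0])

```text
time_s: 4.8
eef_pos: [420.0, -282.6, 116.9]
tcp_rot: [179.9, 0.1, 80.7]
ft_force: [0.0, -0.1, -2.5]
finger_gap: 11.9
```

```bash
cat >> h.py <<'E'
def rim(f,x0,x1,y0,y1,z0=115,z1=200):
    P,im,d=cloud(f); X=P[d>0]
    m=(X[:,0]>x0)&(X[:,0]<x1)&(X[:,1]>y0)&(X[:,1]<y1)&(X[:,2]>z0)&(X[:,2]<z1); return X[m]
E
python3 - <<'E'
from h import *
s=ctrl.read_state(); plan(420,-280,100,80.5)
shot('side','side1'); shot('scene','scene1')
for f in ['side1','scene1']:
    X=rim(f,465,570,-385,-205,150,190); (c,w,a)=cv2.minAreaRect(X[:,:2].astype(np.float32)); print(f,len(X),c,w,a)
    A=np.c_[X[:,:2]-X[:,:2].mean(0),np.ones(len(X))]; q=np.linalg.lstsq(A,X[:,2],rcond=None)[0]; print(q, np.degrees(q[:2]))
E
```

```text
t 4.8 pos [ 420.  -282.6  116.9] rpy [1.7986e+02 1.1000e-01 8.0670e+01] F [ 0.  -0.1 -2.5] gap 11.9
 turn first: roll total 0.17  then total cm tool [ 0.25 -0.04  1.69]
side1 846 (519.9136962890625, -299.61761474609375) (153.42877197265625, 73.74554443359375) 75.34767150878906
[ 3.48147250e-02 -6.98830674e-03  1.69137494e+02] [ 1.9947368  -0.40040048]
scene1 608 (504.10113525390625, -296.59716796875) (148.85816955566406, 98.60531616210938) 81.63093566894531
[-4.18158703e-03  2.47166005e-03  1.68619808e+02] [-0.23958729  0.14161569]
```

View pics/side1.png

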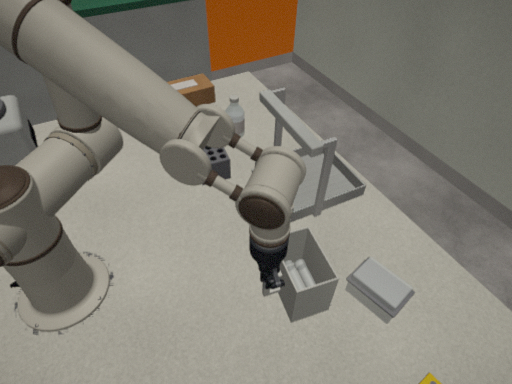

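Run:
```python
from h import *
shot('scene','scene2'); plan(420,-280,100,80.5); shot('wrist','wrist4');  plan(420,-280,100,80.5)
X=rim('scene2',440,570,-385,-205,150,190); print(np.percentile(X[:,2],[5,50,95]))
A=np.c_[X[:,:2]-X[:,:2].mean(0),np.ones(len(X))]; q=np.linalg.lstsq(A,X[:,2],rcond=None)[0]; print(q)
```

```text
t 4.95 pos [ 419.  -281.6  115. ] rpy [-1.7997e+02 -2.0000e-02  8.0670e+01] F [ 0.2  1.1 -3.2] gap 12.0
 turn first: roll total 0.17  then total cm tool [0.17 0.07 1.5 ]
t 5.0 pos [ 418.9 -281.4  114.8] rpy [-1.7995e+02 -4.0000e-02  8.0670e+01] F [ 0.4 -0.4 -3.2] gap 12.2
 turn first: roll total 0.17  then total cm tool [0.16 0.09 1.48]
[151.62773521 168.8987156  180.67690992]
[-5.83483730e-03  1.62879448e-03  1.68072264e+02]
```

View pics/wrist4.png

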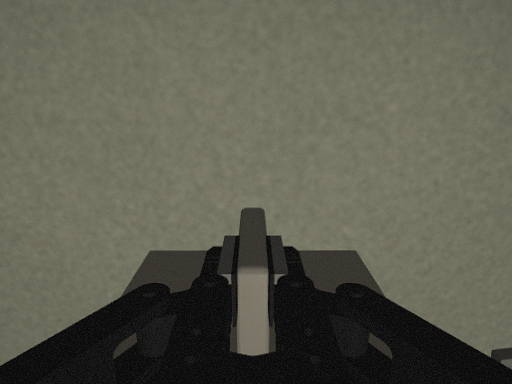

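```bash
python3 -c "
from h import *
plan(468,46,115,86.85)"
```

```text
t 5.0 pos [ 418.9 -281.4  114.8] rpy [-1.7995e+02 -4.0000e-02  8.0670e+01] F [ 0.4 -0.4 -3.2] gap 12.2
 turn first: roll total -6.18  then total cm tool [ 3.296e+01  3.100e+00 -2.000e-02]
```

servo_tool(fingers=[-1,-1,-1,-1,-1,-1,-1,-1,-1,-1,-1,-1], xyz=[[0,0,0],[0,0,0],[0,0,0],[0,0,0],[0,0,0],[0.5,0,0],[1.0,0.1,0],[1.5,0.1,0],[2,0.2,0],[2,0.2,0],[2,0.2,0],[2,0.2,0]], roll=[-0.7,-1.4,-1.6,-1.6,-0.9,0,0,0,0,0,0,0])

```text
time_s: 6.2
eef_pos: [435.1, -170.3, 115.2]
tcp_rot: [-180.0, -0.0, 86.9]
ft_force: [0.1, 0.3, -3.9]
finger_gap: 12.3
```

servo_tool(fingers=[-1,-1,-1,-1,-1,-1,-1,-1,-1,-1,-1,-1], xyz=[[2.3,0.2,0],[2.3,0.2,0],[2.3,0.2,0],[2.3,0.2,0],[2.3,0.2,0],[2.3,0.2,0],[2.2,0.2,0],[2,0.2,0],[1.7,0.2,0],[1.3,0.2,0],[0.7,0.1,0],[0.3,0,0]], roll=[0,0,0,0,0,0,0,0,0,0,0,0])

```text
time_s: 7.4
eef_pos: [468.0, 46.8, 115.3]
tcp_rot: [-180.0, -0.0, 86.9]
ft_force: [0.2, -1.1, -4.2]
finger_gap: 11.7
```

Run:
```python
from h import *
shot('scene','scene3'); plan(468,46,115,86.85); shot('side','side3')
```

```text
t 7.45 pos [468.   46.7 115.3] rpy [-1.7999e+02 -1.0000e-02  8.6910e+01] F [ 0.3  0.1 -3.2] gap 11.9
 turn first: roll total 0.06  then total cm tool [-0.07  0.    0.03]
```

View pics/scene3.png

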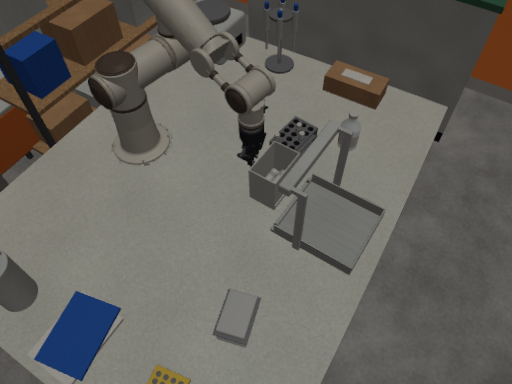

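View pics/side3.png

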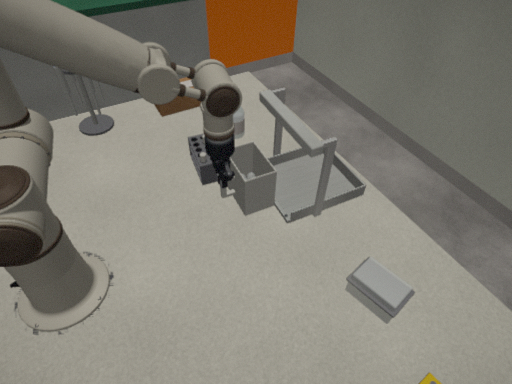

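servo_tool(fingers=[-1,-1,-1,-1,-1,-1,-1], xyz=[[0,0,0.6],[0,0,1],[0,0,1],[0,0,0.7],[0,0,0.4],[0,0,0.2],[0,0,0]], roll=[0,0,0,0,0,0,0])

```text
time_s: 8.2
eef_pos: [468.4, 46.0, 76.3]
tcp_rot: [180.0, 0.0, 86.9]
ft_force: [0.2, -1.1, -2.8]
finger_gap: 12.1
```

Run:
```python
from h import *
plan(485.7,45.1,75,86.85); shot('scene','scene4'); shot('side','side4')
th=np.radians(-3.2); c,s=np.cos(th),np.sin(th); Rm=np.array([[c,s],[-s,c]])
for f in ['scene4','side4']:
    X=rim(f,485,640,-60,150,136,147)
    print(f,np.median(X[:,2]),len(X)); print(cv2.minAreaRect(X[:,:2].astype(np.float32)))
    Q=(X[:,:2]-[618.5,37.7])@Rm.T; print(np.round(np.percentile(Q,[1,99],axis=0),1))
```

```text
t 8.2 pos [468.4  46.   76.3] rpy [179.98   0.    86.87] F [ 0.2 -1.1 -2.8] gap 12.1
 turn first: roll total 0.02  then total cm tool [0.01 1.73 0.13]
scene4 140.12201400385106 169
((541.572509765625, 40.95704650878906), (154.90318298339844, 112.9557876586914), 89.7464599609375)
[[-132.8  -76.2]
 [ -17.8   74.4]]
side4 140.74449770980658 246
((552.6825561523438, 42.68539810180664), (150.20849609375, 97.52332305908203), 87.7579116821289)
[[-114.   -73.7]
 [ -16.9   74.6]]
```

servo_tool(fingers=[-1,-1,-1,-1,-1,-1], xyz=[[0,0.5,0],[0,0.5,0],[0,0.3,0],[0,0.2,0],[0,0.1,0],[0,0,0]], roll=[0,0,0,0,0,0])

```text
time_s: 8.9
eef_pos: [484.3, 45.2, 76.3]
tcp_rot: [180.0, -0.0, 86.9]
ft_force: [-0.4, 0.8, -4.1]
finger_gap: 12.0
```

servo_tool(fingers=[-1,-1], xyz=[[0,0.1,0],[0,0,0]], roll=[0,0])

```text
time_s: 9.1
eef_pos: [485.2, 45.2, 76.3]
tcp_rot: [180.0, -0.0, 86.9]
ft_force: [-0.6, -0.4, -3.2]
finger_gap: 11.9
```

servo_tool(fingers=[-1,-1], xyz=[[0,0.1,0],[0,0,0]], roll=[0,0])

```text
time_s: 9.3
eef_pos: [486.2, 45.1, 76.3]
tcp_rot: [180.0, 0.0, 86.9]
ft_force: [0.6, -0.6, -3.8]
finger_gap: 11.9
```

servo_tool(fingers=[-1,-1], xyz=[[0,0.1,0],[0,0,0]], roll=[0,0])

```text
time_s: 9.5
eef_pos: [486.9, 45.1, 76.3]
tcp_rot: [-180.0, -0.0, 86.9]
ft_force: [-2.2, -0.0, -1.6]
finger_gap: 12.4
```

servo_tool(fingers=[-1,-1], xyz=[[0,0.1,0],[0,0,0]], roll=[0,0])

```text
time_s: 9.7
eef_pos: [486.8, 45.1, 76.2]
tcp_rot: [-179.8, 0.0, 86.9]
ft_force: [-7.5, 0.7, 2.1]
finger_gap: 12.1
```

servo_tool(fingers=[-1,-1,0,1,1,1,1,1], xyz=[[0,-0.05,0.1],[0,0,0],[0,0,0],[0,0,0],[0,0,0],[0,0,0],[0,0,0],[0,0,0]], roll=[0,0,0,0,0,0,0,0])

```text
time_s: 10.5
eef_pos: [487.8, 45.0, 75.3]
tcp_rot: [180.0, 0.0, 86.9]
ft_force: [0.5, -0.3, -0.1]
finger_gap: 85.1
```

Run:
```python
from h import *
plan(485.7,45.1,75,86.85); shot('side','side5');shot('scene','scene5')
th=np.radians(-3.2); c,s=np.cos(th),np.sin(th); Rm=np.array([[c,s],[-s,c]])
for f in ['scene5','side5']:
    X=rim(f,515,640,-60,150,136,147)
    Q=(X[:,:2]-[618.5,37.7])@Rm.T; print(f,np.median(X[:,2]),np.round(np.percentile(Q,[1,99],axis=0),1))
    # front edge fit
    e=[]
    for y in range(-65,66,10):
        q=Q[(abs(Q[:,1]-y)<5)&(Q[:,0]>-25)]
        if len(q)>2: e.append((y,q[:,0].max()))
    e=np.array(e); p=np.polyfit(e[:,0],e[:,1],1); print(' front edge slope deg',np.degrees(p[0]),'x0',p[1],len(e))
```

```text
t 10.5 pos [487.8  45.   75.3] rpy [179.99   0.    86.87] F [ 0.5 -0.3 -0.1] gap 85.1
 turn first: roll total 0.02  then total cm tool [ 0.   -0.21  0.03]
scene5 139.4474328297582 [[-96.7 -75.3]
 [ -1.2  73.8]]
 front edge slope deg -0.06939049703160284 x0 0.07872102178179341 1
side5 140.52689464506307 [[-96.3 -74.1]
 [  0.6  74.5]]
 front edge slope deg -0.22466977518745632 x0 -0.2913337989451681 14<stdin>:12: RankWarning: Polyfit may be poorly conditioned
```

View pics/side5.png

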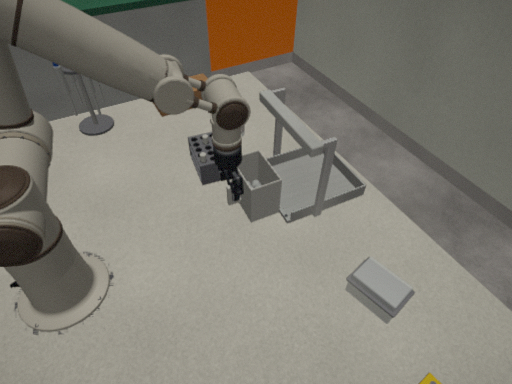

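View pics/scene5.png

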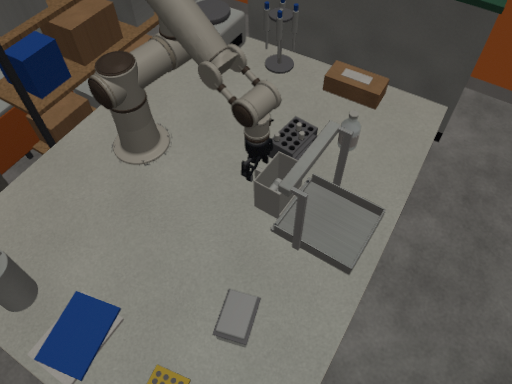

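servo_tool(fingers=[1,1,1,1,1,1,1], xyz=[[0,0,-2],[0,0,-2.5],[0,-1.4,0],[0,-1.4,0],[2.6,0,0],[2.7,0,0],[0,0,0]], roll=[0,0,0,0,0,0,0])

```text
time_s: 11.3
eef_pos: [462.4, 101.5, 120.3]
tcp_rot: [180.0, -0.0, 87.0]
ft_force: [-0.1, -0.7, 0.2]
finger_gap: 85.5
```

Run:
```python
from h import *
plan(462.5,99.5,3,86.85); shot('wrist','wrist6'); plan(462.5,99.5,3,86.85)
```

```text
t 11.3 pos [462.4 101.5 120.3] rpy [ 1.7999e+02 -5.0000e-02  8.7030e+01] F [-0.1 -0.7  0.2] gap 85.5
 turn first: roll total 0.18  then total cm tool [-0.2   0.02 11.73]
t 11.35 pos [462.4 100.2 120.3] rpy [-1.800e+02  1.000e-02  8.701e+01] F [0.3 0.5 0.5] gap 85.4
 turn first: roll total 0.16  then total cm tool [-7.000e-02  1.000e-02  1.173e+01]
```

View pics/wrist6.png

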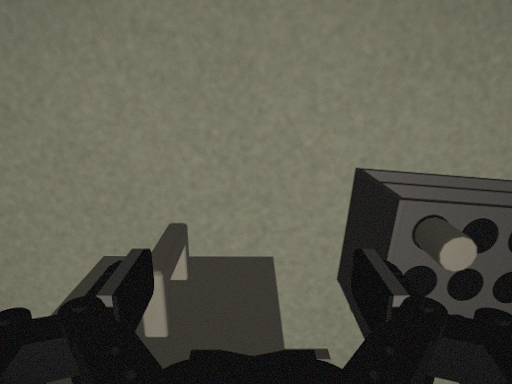

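The rack (340–510,170–350) is close to the right finger, so I'll use the other side of the handle, which is free.

servo_tool(fingers=[1,1,1,1,1,1], xyz=[[-2,0,0],[-3,0,0],[-3,0,0],[-2,0,0],[-0.6,0,0],[0,0,0]], roll=[0,0,0,0,0,0])

```text
time_s: 11.95
eef_pos: [456.7, -7.3, 120.3]
tcp_rot: [-180.0, -0.0, 86.8]
ft_force: [-0.1, 0.3, 1.0]
finger_gap: 85.3
```

servo_tool(fingers=[1,1,1,1,1,1,1], xyz=[[0,0,2],[0,0,2],[0,0,2],[0,0,1],[0,0,0.5],[0,0,0],[0,0,0]], roll=[0,0,0,0,0,0,0])

```text
time_s: 12.65
eef_pos: [457.5, -6.4, 46.1]
tcp_rot: [179.9, 0.0, 86.9]
ft_force: [-0.1, 0.1, -0.3]
finger_gap: 85.5
```

Run:
```python
from h import *
plan(456.6,-6.3,3,86.85); shot('wrist','wrist7');shot('side','side7'); plan(456.6,-6.3,3,86.85)
C,im,d=cloud('wrist7')
print(np.round(C[300,360:420:10],0), np.round(C[260,340:400:8],0))
```

```text
t 12.65 pos [457.5  -6.4  46.1] rpy [1.7992e+02 2.0000e-02 8.6890e+01] F [-0.1  0.1 -0.3] gap 85.5
 turn first: roll total 0.04  then total cm tool [ 0.01 -0.09  4.31]
t 12.75 pos [457.6  -6.6  46.2] rpy [1.7989e+02 2.0000e-02 8.6880e+01] F [0.3 0.1 0.5] gap 85.5
 turn first: roll total 0.03  then total cm tool [ 0.02 -0.1   4.32]
[[468.  36.  73.]
 [461.  37.  83.]
 [455.  37.  91.]
 [452.  38.  96.]
 [452.  41.  97.]
 [449.  42. 101.]] [[489.  47.   1.]
 [489.  52.   0.]
 [454.  37.  64.]
 [449.  37.  74.]
 [449.  40.  74.]
 [450.  43.  74.]
 [491.  77.   0.]
 [491.  82.   0.]]
```

View pics/wrist7.png

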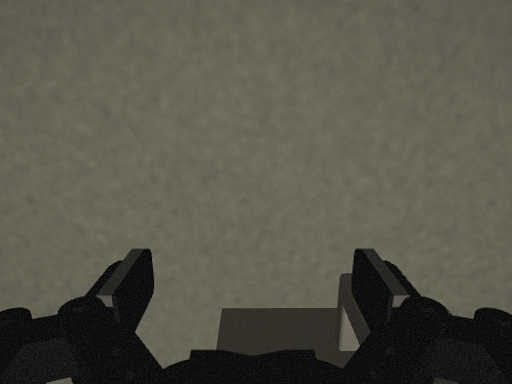

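View pics/side7.png

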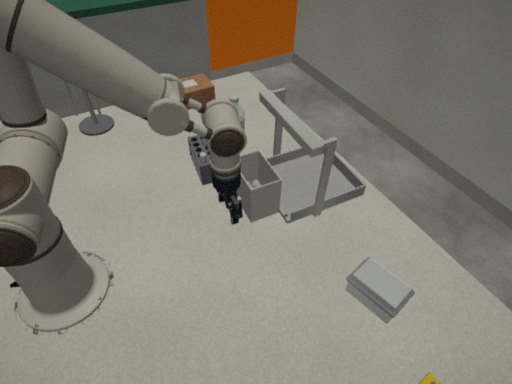

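servo_tool(fingers=[1,1,1,1,1], xyz=[[0,0,1.5],[0,0,1.5],[0,0,1.0],[0,0,0.6],[0,0,0]], roll=[0,0,0,0,0])

```text
time_s: 13.25
eef_pos: [456.4, -6.3, -1.1]
tcp_rot: [-179.9, -0.0, 86.9]
ft_force: [0.7, -0.7, -0.4]
finger_gap: 85.2
```

servo_tool(fingers=[1,1,1,1], xyz=[[0,0.5,0],[0,0.4,0],[0,0.2,0],[0,0,0]], roll=[0,0,0,0])

```text
time_s: 13.65
eef_pos: [462.8, -6.3, -2.3]
tcp_rot: [-179.3, -0.0, 87.1]
ft_force: [-14.2, -1.2, 3.1]
finger_gap: 85.2
```

Run:
```python
from h import *
shot('wrist','wrist8');plan(456.6,-6.3,3,86.85)
```

```text
t 13.7 pos [462.8  -6.2  -2.3] rpy [-1.7933e+02 -2.0000e-02  8.7060e+01] F [-14.2  -2.    3.2] gap 85.2
 turn first: roll total 0.21  then total cm tool [-0.04 -0.62 -0.53]
```

View pics/wrist8.png

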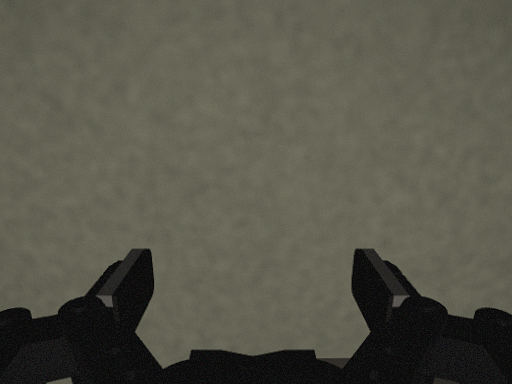

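servo_tool(fingers=[1,1,1,1,1], xyz=[[0,-0.1,-0.4],[0,0.0,-0.6],[0,0.1,-0.6],[0,0.15,-0.6],[0,0,0]], roll=[0,0,0,0,0])

```text
time_s: 14.2
eef_pos: [469.8, -7.2, 22.4]
tcp_rot: [180.0, 0.0, 86.9]
ft_force: [-3.4, 0.4, 0.1]
finger_gap: 85.7
```

Run:
```python
from h import *
shot('side','side9');plan(456.6,-6.3,3,86.85)
print(ctrl.read_state()['torque'])
X=rim('side9',515,680,-60,150,100,175)
im=cv2.imread('pics/side9.png'); cv2.imwrite('pics/side9c.png',cv2.resize(im[120:260,160:400],None,fx=3,fy=3))
```

```text
t 14.25 pos [469.6  -7.2  21.9] rpy [1.7997e+02 1.0000e-02 8.6890e+01] F [-2.7  0.   0.4] gap 85.5
 turn first: roll total 0.04  then total cm tool [ 0.01 -1.3   1.89]
[0.07005899 0.44691953 0.10326714]
```

View pics/side9c.png

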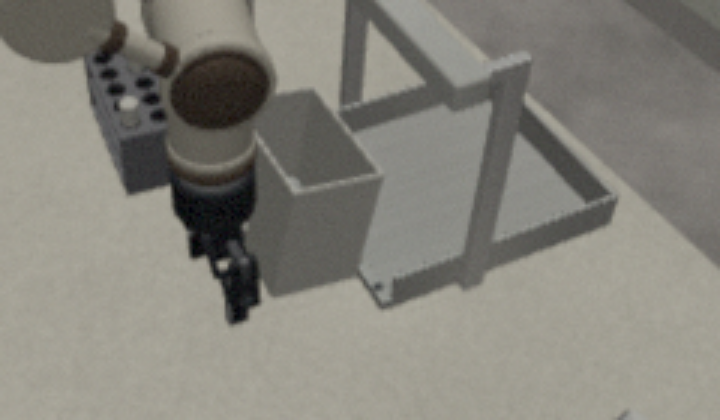

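```bash
cat >> h.py <<'E'
def lean(f,x0=-110,x1=70):
    # lean from outer side wall y=-73 local: top boundary of points
    P,im,d=cloud(f); th=np.radians(-3.2); c,s=np.cos(th),np.sin(th)
    X=P-np.array([619.3,37.7,0]); L=np.stack([X[...,0]*c+X[...,1]*s,-X[...,0]*s+X[...,1]*c,X[...,2]],-1)
    m=(d>0)&(abs(L[...,1]+73.5)<5)&(L[...,2]>6)&(L[...,0]>-140)&(L[...,0]<130)&(L[...,2]<190)
    q=L[m][:,[0,2]].astype(np.float32); (cc,w,a)=cv2.minAreaRect(q); bx=cv2.boxPoints((cc,w,a)); return len(q),np.round(cc,1),np.round(w,1),round(a,1),np.round(bx,0).tolist()
E
python3 -c "
from h import *
print(lean('side5'));print(lean('side9'))"
```

```text
(1049, array([-5.1, 96.6]), array([269.4, 181.1]), 0.0, [[-140.0, 187.0], [-140.0, 6.0], [130.0, 6.0], [130.0, 187.0]])
(1032, array([-4.9, 68.7]), array([150.9, 288.6]), 72.2, [[-165.0, 41.0], [109.0, -47.0], [156.0, 96.0], [-119.0, 185.0]])
```

```bash
python3 - <<'E'
s=open('h.py').read()
s=s.replace("    q=L[m][:,[0,2]]","    m&=~((L[...,0]>8)&(L[...,2]<60)); m&=(im.min(-1)>70)\n    n,lab,st,_=cv2.connectedComponentsWithStats(m.astype(np.uint8)); m=lab==(1+st[1:,4].argmax())\n    q=L[m][:,[0,2]]")
open('h.py','w').write(s)
E
python3 -c "
from h import *
print(lean('side5'));print(lean('side9'))"
```

```text
(961, array([-45.6,  75. ]), array([103.7, 137.8]), 0.6, [[-98.0, 143.0], [-97.0, 6.0], [7.0, 7.0], [6.0, 144.0]])
(994, array([-35.7,  79. ]), array([143.2, 104.8]), 81.7, [[-98.0, 16.0], [6.0, 1.0], [26.0, 142.0], [-77.0, 157.0]])
```

servo_tool(fingers=[1,1,1,1,1,1], xyz=[[0,0.35,-0.9],[0,0.4,-0.9],[0,0.45,-0.9],[0,0.6,-1.0],[0,0.7,-1.0],[0,0,0]], roll=[0,0,0,0,0,0])

```text
time_s: 14.85
eef_pos: [493.6, -8.2, 70.3]
tcp_rot: [-179.8, -0.0, 87.0]
ft_force: [-14.1, 0.8, 10.0]
finger_gap: 85.8
```

Run:
```python
from h import *
shot('side','side10');plan(456.6,-6.3,3,86.85)
print(lean('side10'))
im=cv2.imread('pics/side10.png'); cv2.imwrite('pics/side10c.png',cv2.resize(im[120:260,160:400],None,fx=3,fy=3))
```

```text
t 14.9 pos [492.9  -8.1  69.6] rpy [-1.7973e+02 -1.0000e-02  8.6990e+01] F [-13.6   1.4   9.4] gap 85.4
 turn first: roll total 0.14  then total cm tool [-0.02 -3.63  6.66]
(975, array([-11.9,  86.5]), array([143.1, 104.7]), 60.2, [[-93.0, 50.0], [-2.0, -2.0], [69.0, 123.0], [-22.0, 175.0]])
```

View pics/side10c.png

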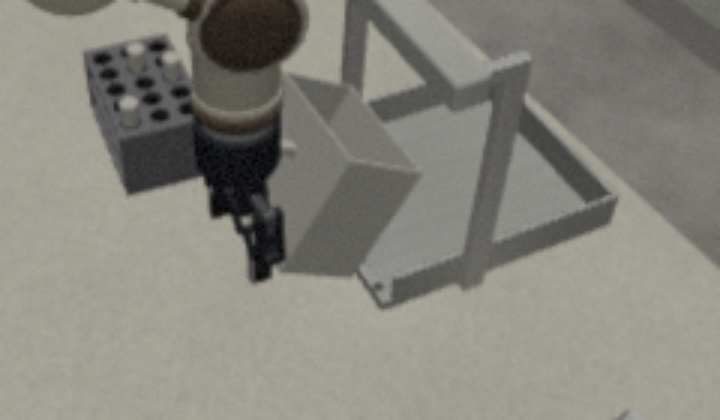

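servo_tool(fingers=[1,1,1,1,1,1,1], xyz=[[0,0.2,-0.8],[0,0.5,-0.8],[0,0.55,-0.7],[0,0.6,-0.65],[0,0.65,-0.6],[0,0.6,-0.5],[0,0,0]], roll=[0,0,0,0,0,0,0])

```text
time_s: 15.6
eef_pos: [526.8, -10.5, 109.9]
tcp_rot: [179.9, 0.0, 86.9]
ft_force: [-0.2, 0.4, -0.9]
finger_gap: 85.4
```

Run:
```python
from h import *
shot('side','side11');plan(456.6,-6.3,3,86.85)
print(lean('side11'))
im=cv2.imread('pics/side11.png'); cv2.imwrite('pics/side11c.png',cv2.resize(im[120:260,160:400],None,fx=3,fy=3))
```

```text
t 15.65 pos [525.8 -10.3 109.2] rpy [1.7995e+02 1.0000e-02 8.6880e+01] F [-0.4 -0.1 -0.1] gap 85.4
 turn first: roll total 0.03  then total cm tool [ 0.02 -6.94 10.62]
(915, array([13. , 86.2]), array([140.5, 105.7]), 39.6, [[-75.0, 82.0], [-7.0, 1.0], [101.0, 90.0], [33.0, 172.0]])
```

View pics/side11c.png

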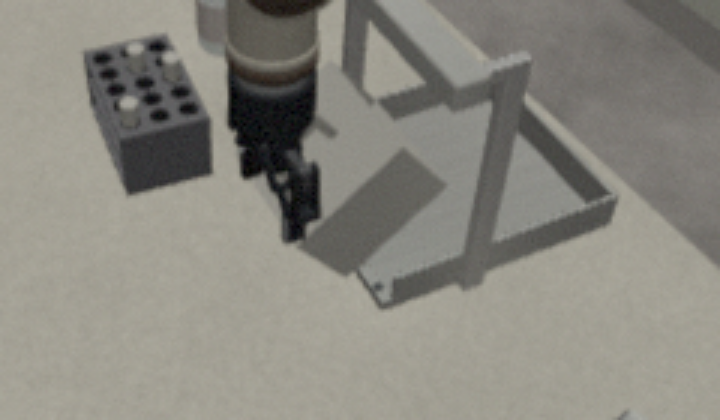

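servo_tool(fingers=[1,1,1,1,1,1], xyz=[[0,0.4,-0.4],[0,0.6,-0.4],[0,0.6,-0.4],[0,0.6,-0.3],[0,0.4,-0.2],[0,0,0]], roll=[0,0,0,0,0,0])

```text
time_s: 16.25
eef_pos: [552.1, -11.7, 126.3]
tcp_rot: [179.9, 0.0, 86.9]
ft_force: [-0.9, 1.0, 1.0]
finger_gap: 85.7
```

Run:
```python
from h import *
shot('side','side12');plan(456.6,-6.3,3,86.85)
print(lean('side12'))
im=cv2.imread('pics/side12.png'); cv2.imwrite('pics/side12c.png',cv2.resize(im[120:260,160:400],None,fx=3,fy=3))
```

```text
t 16.3 pos [551.5 -11.6 125.9] rpy [179.98   0.    86.88] F [ 0.1 -0.5 -0.1] gap 85.4
 turn first: roll total 0.03  then total cm tool [ 1.000e-02 -9.500e+00  1.229e+01]
(848, array([28.5, 80.7]), array([139.1, 109.8]), 25.8, [[-58.0, 100.0], [-10.0, 1.0], [115.0, 62.0], [67.0, 160.0]])
```

View pics/side12c.png

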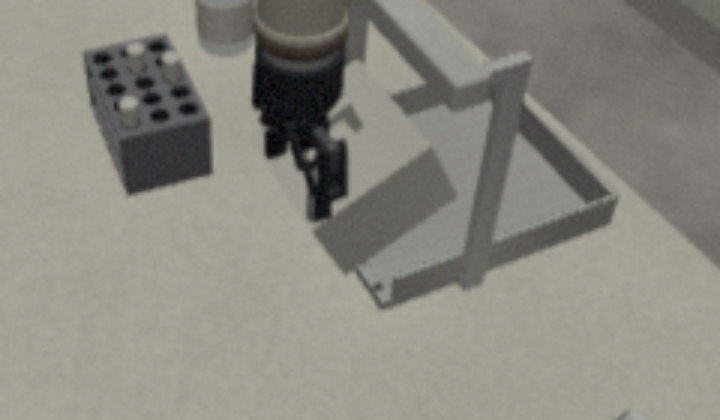

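servo_tool(fingers=[1,1,1,1,1,1], xyz=[[0,0.4,-0.1],[0,0.6,-0.1],[0,0.6,0],[0,0,0],[0,0,0],[0,0,0]], roll=[0,0,0,0,0,0])

```text
time_s: 16.9
eef_pos: [566.9, -12.4, 127.6]
tcp_rot: [-180.0, -0.0, 86.9]
ft_force: [-0.7, -0.1, -0.1]
finger_gap: 85.4
```

Run:
```python
from h import *
shot('side','side13');plan(456.6,-6.3,3,86.85)
print(lean('side13'))
im=cv2.imread('pics/side13.png'); cv2.imwrite('pics/side13c.png',cv2.resize(im[120:260,160:400],None,fx=3,fy=3))
```

```text
t 16.95 pos [566.9 -12.4 127.7] rpy [-179.98   -0.     86.88] F [-0.1  0.7 -0.5] gap 85.2
 turn first: roll total 0.03  then total cm tool [  0.   -11.05  12.47]
(512, array([60.6, 57.9]), array([109.4, 135.5]), 84.2, [[-12.0, 10.0], [122.0, -3.0], [134.0, 105.0], [-1.0, 119.0]])
```

View pics/side13c.png

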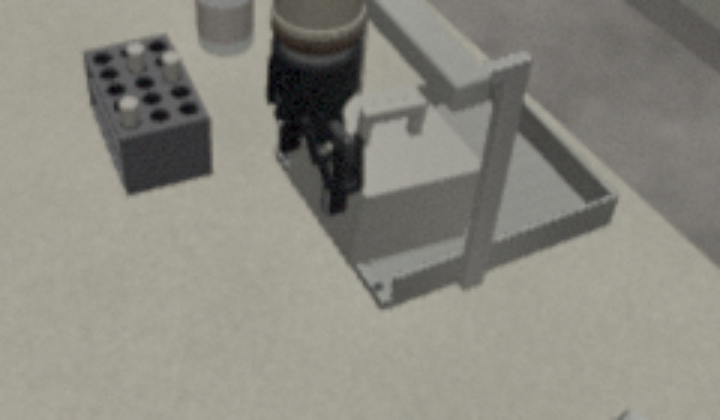

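servo_tool(fingers=[1,1,1,1,1,1,1,1], xyz=[[0,-1.5,0],[0,-3,0],[0,-3.5,0],[0,-3.5,-2],[0,-3.5,-2],[0,-2,-1],[0,0,0],[0,0,0]], roll=[0,0,0,0,0,0,0,0])

```text
time_s: 17.75
eef_pos: [397.7, -3.3, 178.0]
tcp_rot: [179.9, 0.0, 86.9]
ft_force: [0.2, -0.0, 1.0]
finger_gap: 85.1
```

Run:
```python
from h import *
shot('side','side14');shot('scene','scene14');plan(456.6,-6.3,3,86.85)
print(lean('side14'))
a=cv2.resize(cv2.imread('pics/side14.png')[110:250,220:390],None,fx=4,fy=4); cv2.imwrite('pics/side14c.png',a)
a=cv2.resize(cv2.imread('pics/scene14.png')[110:280,240:400],None,fx=3.5,fy=3.5); cv2.imwrite('pics/scene14c.png',a)
```

```text
t 17.85 pos [397.7  -3.2 177.4] rpy [-1.7998e+02 -1.0000e-02  8.6870e+01] F [-0.7 -0.3 -0.2] gap 85.3
 turn first: roll total 0.02  then total cm tool [ 0.02  5.9  17.44]
(519, array([60.1, 57.1]), array([109.5, 135.1]), 82.4, [[-14.0, 12.0], [120.0, -6.0], [134.0, 103.0], [0.0, 120.0]])
```

View pics/side14c.png

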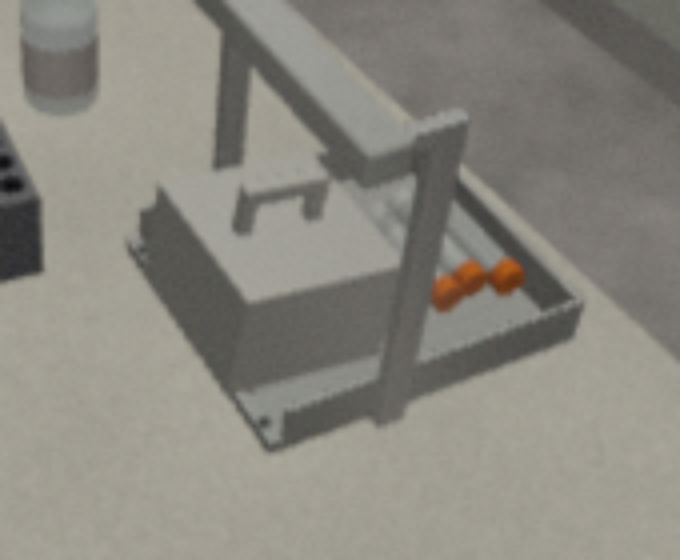

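View pics/scene14c.png

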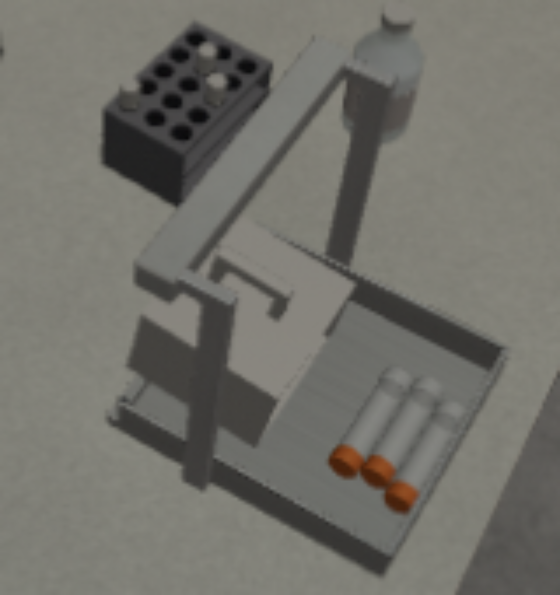

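All three orange-capped tubes lie in the tray outside the mouth, and the tub is on its side. I'll check that everything is still and that the bystanders haven't moved.

servo_tool(fingers=[1,1,1,1,1,1,1,1,1,1], xyz=[[0,0,0],[0,0,0],[0,0,0],[0,0,0],[0,0,0],[0,0,0],[0,0,0],[0,0,0],[0,0,0],[0,0,0]], roll=[0,0,0,0,0,0,0,0,0,0])

```text
time_s: 18.85
eef_pos: [397.4, -3.2, 177.8]
tcp_rot: [180.0, 0.0, 86.9]
ft_force: [0.0, -0.3, 0.7]
finger_gap: 85.3
```

Run:
```python
from h import *
shot('scene','scene15')
a=load('scene14')[0].astype(int);b=load('scene15')[0].astype(int)
print('diff in tray',np.abs(a-b)[180:270,270:390].mean(), np.abs(a-b)[300:380,400:].mean())
for f in ['scene0','scene15']:
    P,im,d=cloud(f);X=P[d>0]
    def sel(x0,x1,y0,y1,z0,z1): return X[(X[:,0]>x0)&(X[:,0]<x1)&(X[:,1]>y0)&(X[:,1]<y1)&(X[:,2]>z0)&(X[:,2]<z1)]
    for n,r in dict(rack=(400,600,150,400,70,95),bottle=(620,750,300,460,40,170),box=(560,780,-460,-290,60,90)).items():
        print(f,n,np.round(sel(*r).mean(0),1),cv2.minAreaRect(sel(*r)[:,:2].astype(np.float32)))
P,im,d=cloud('scene15'); hsv=cv2.cvtColor(im,cv2.COLOR_BGR2HSV)
m=(hsv[...,0]<18)&(hsv[...,1]>150); m[:180]=0;m[290:]=0;m[:,:270]=0;m[:,400:]=0
n,lab,st,ce=cv2.connectedComponentsWithStats(m.astype(np.uint8))
for i in range(1,n):
    if st[i,4]>8:
        p=np.median(P[lab==i],0)-[619.3,37.7,0]; t=np.radians(-3.2); print('cap local',p[0]*np.cos(t)+p[1]*np.sin(t),-p[0]*np.sin(t)+p[1]*np.cos(t),p[2])
```

```text
diff in tray 0.4186111111111111 0.4609747023809524
scene0 rack [513.7 246.7  85.1] ((511.6116943359375, 256.733642578125), (170.4562225341797, 104.29737091064453), 82.91309356689453)
scene0 bottle [682.4 371.3 110.5] ((677.7017211914062, 375.7931213378906), (71.79833221435547, 51.440101623535156), 13.338292121887207)
scene0 box [ 685.7 -393.5   76.4] ((683.7680053710938, -390.09515380859375), (79.9482650756836, 119.37602996826172), 15.420445442199707)
scene15 rack [513.7 246.5  85.1] ((511.0897521972656, 256.1521911621094), (167.49822998046875, 103.57003784179688), 83.27066802978516)
scene15 bottle [682.6 371.4 111.1] ((678.6005249023438, 374.3637390136719), (71.28874206542969, 52.38108825683594), 16.68492889404297)
scene15 box [ 685.7 -393.3   76.5] ((684.0853271484375, -390.25445556640625), (80.29483032226562, 119.22123718261719), 16.04790496826172)
cap local 234.89874051624798 -51.061520375161166 26.388020755753132
```

```bash
python3 -c "
from h import *
print(ctrl.hand_in())"
```

```text
the job is handed in; nothing more can be done
None
```

The job is done and handed in at about 19 s. The tub lies on its side with its mouth in the tray, and all three tubes have rolled out into the tray.

**What I did:**
- I pinched the tub by its handle and carried it upright to the station.
- I pressed it against the bar until the wrist force read about 7.5 N, then let go. The side view put its front face within about 1 mm of the bar, 0.2° out of square and centred along the bar to about 1 mm.
- The moves offered no way to tilt the tool. I stayed low with an upright tool and pushed the handle grip from behind with one open finger, following the tipping arc. The tub passed 64° of lean and fell by itself. I then backed the arm off.

**Last checks:**
- The final pictures show the three tubes in the tray clear of the mouth, with nothing moving over the last second.
- The rack, bottle and tip box measure where they were at the start, within about 1.5 mm.
- The highest force I read at the end of a move was about 17 N. By my geometry the gripper stayed more than 30 mm from the lamp.
- **Disagreements:** the finger touched the handle about 6 mm earlier than I calculated, which did no harm. An early rim-height reading while the tub was lifted was about 10 mm low because inner-wall points got into it; the wrist view showed no slip. The last colour check picked out the caps as one blob instead of three, so the count of three comes from the pictures.

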